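# Hold the sprung registration pointer on its mark over a printing block

## Robot

A 6-joint arm with a two-finger parallel gripper is mounted at the origin on the work surface. World frame = base frame: x ahead of the robot, y to its left, z up, the work surface at z = 0. Lengths are in mm, angles in degrees, forces in N, time in s.
With the tool pointing down it reaches from about 325 to 875 mm from the base axis. Payload 4.4 kg.
Tool frame: the origin (TCP) lies midway between the tips of the shut fingers; the grasp point (between the pads) lies 19 mm behind it (robot.grip_depth is the distance from the TCP to the grasp point, in mm); z points along the fingers, y is the line along which they close (so a half turn about z gives the same grasp; the last joint's range is limited). The gripper opens to 85 mm and grips with 20 to 120 N. Pads are 22 mm wide; open, the fingers measure 114 mm over their backs; the gripper's body (76 mm by 85 mm) begins 54 mm behind the grasp point. The pads swing forward as they close: fully open they stand 13 mm farther back than shut.
Start: joints at [-79.498, 11.837, 88.321, -0, 79.842, -8.623], TCP at [188.378, -543.269, 231.282] pointing down, gripper open.
Joint ranges: [-156.59, 156.59], [-49.26, 127.26], [12.9, 141.05], [-63.56, 243.56], [4.71, 150.69], [-161.64, 161.64]. Speed limits (degrees/s): [159.86, 159.86, 180, 180, 180, 180].

## Interface

Orientations are given as [roll, pitch, yaw] about the fixed x, y, z axes, in that order (R = Rz(yaw) Ry(pitch) Rx(roll)).
In Python, from workcell import robot, ticket, snapshot gives the robot as it stands (robot), with the cameras as plain functions and the job (ticket).
- The arm moves only by the tool pendant, called after "Call:" in YAML: its name, and indented under it one key for each argument. Schema: {"type":"object","properties":{"deltas":{"type":"array","items":{"type":"array","items":{"type":"number"},"minItems":7,"maxItems":7},"minItems":1,"maxItems":20},"squeeze":{"type":"number"},"only":{"type":"string"},"quiet":{"type":"boolean"},"lines":{"type":"string"}},"required":["deltas"],"additionalProperties":false}. deltas is a list of rows, 1 to 20 of them, each of 7 numbers: the opening from 0.0 (shut) to 1.0 (fully open), then dx, dy, dz in a scale on which 1.0 is 800 mm, then a rotation vector rx, ry, rz in a scale on which 1.0 is 360 degrees; each row is the pose to reach, as a shift and turn from the pose commanded when the call began, along the tool's axes at that moment; what a row does not reach only later rows make up. A row lasts 1/10 s, in which the tool goes at most 50 mm and 8.59 degrees, less where a joint would pass 70% of its speed; a pose out of reach is approached as far as the arm can. The fingers move at their own pace and stop on an object; squeeze is the grip in N (left out, the last holds). Time passes only in rows, so rows that do not move let the fingers close. The tool returns the time, the measured TCP pose, the force, the opening and the grip force at its end. only (a regular expression) keeps the lines of the reply that match it, lines (a string "A,B") keeps lines A to B, and quiet returns only ok. No shift or turn number may pass 1 either way. Input that does not fit is refused with a message, and nothing moves.
- robot.state(): the state, without advancing time (a new reading comes with each control period).
- snapshot(name): name is "scene" or "top" or "wrist"; returns a dict with "color" (400x640x3 uint8, blue, green, red), "vfov" (degrees; the focal length in pixels is half the picture's height over the tangent of half this angle, whatever the lens; pixels are square), "cx", "cy" (the principal point, pixels), "extrinsics" (4x4, takes a point from camera to world coordinates); the wrist camera has in their place "tool_from_camera" (4x4, takes a point from camera to tool coordinates, whose origin is the TCP and whose axes are the flange's). Camera axes: x right, y down, z forward; pixel columns grow to the right and rows downward; lengths in mm; the calibration is good to about 2 mm. A picture is of the moment at which its call begins: read the wrist's pose just before it. There is no depth.
- ticket.hand_in(): hands the job in; it is judged then, once.
The state is a dict: "t": time; "joint_pos": joint angles; "qvel": joint speeds; "tau": joint torques, N m; "tool_pos": TCP position; "eef_rot": TCP orientation; "force": force on the tool from outside, world axes, zero at the start; "wrist_torque": the same for the moment, N m; "opening": opening from 0.0 (shut) to 1.0 (fully open); "gripper_force": force on a finger pad.
Only numpy, scipy, OpenCV 4.12 (cv2) and the standard library are available. Lean on these libraries where they do the work, as an engineer would, in place of code of your own. Each camera call takes 0.05 s, during which the arm holds its last target. There are 200 camera calls.

## Task

Check a printing block's registration: lay the blue-faced block, face up, on the narrow brass rest of the grey gauge, centred and lengthwise along the rest, and let go of it. Then take the gauge's black pull bar in the gripper and draw the sprung rod out of its barrel until the yellow pointer lines up with the red mark, and finish while still holding it there, with the block still lying centred on the rest. Do not disturb the jar, the copper tin or the green flask.

Things in the scene. Friction and masses are not known exactly. Their poses are not given: they have to be found in the camera images.
- gauge: Grey gauge fixed to the bench; place and yaw vary. Origin: on the bench below the parked pull bar; x across the rod towards the rest, y the draw direction. In its frame, mm: bed 12 thick, x -100 to 135, y -50 to 140, a 60 wide tail to y -178; steel barrel, diameter 22, axis 45 up, at x 0, y -20 to -170 (brass end rings 25); scale rail 18 wide, top 42 up, at x -85, y -10 to 130.
- rest_top (a point): Centre of the top face of the block rest, a narrow upright brass bar: top 20 wide (gauge x) by 66 long (gauge y), 55 mm above the bench, at gauge x 100, y 85. Axes as the gauge. The block lies on it lengthwise (block y along gauge y, either way round).
- block: Loose printing block of pale wood with a carved blue top: 46 wide (x) by 80 long (y) by 24 mm high, about 0.11 kg. Origin: centre of its underside; z up through the blue face. It starts flat on the bench, face up, its y within 0.6 rad of world y. On the rest its top is 79 mm above the bench.
- rod: Telescoping rod with pull bar and pointers. Slides only along gauge y, from 0 (parked, its start) to 125 mm. A spring pulls it back: 3.5 N parked plus 0.7 N per 10 mm (10.5 N at 100 mm); let go, it slides home. Rod diameter 12, axis 45 mm up; a stem 14 by 12 rises to the pull bar. Origin is the gauge's when parked, so its gauge y is the length drawn. Axes as the gauge.
- pull_bar (a point): Centre of the black T-shaped pull bar, taken from above, fingers closing along gauge y: 56 long (gauge x), 12 thick (gauge y), 16 mm high, centre 98 up, top 106 up. Beneath: only stem, rod and barrel (top 58 up). Yellow pointers 4 thick run on at the same height to gauge x -57 (scale side) and 109 (passing 16.5 mm above the block on its rest).
- pointer (a point): Tip of the short yellow pointer, beside the scale: gauge x -57, 98 mm above the bench, at the same gauge y as the pull bar. Axes as the gauge.
- mark: Red mark: a clip fixed on the scale rail, anywhere from 55 to 105 mm of rod draw, with an upright red blade 24 (gauge x) by 3 mm thick (gauge y), top 102 mm above the bench. Origin: centre of the clip's underside, 42 mm above the bench, gauge x -85. Axes as the gauge.
- mark_line (a point): Inner edge of the red blade near its top, gauge x -71, 98 mm above the bench. The rod is at its length when the pointer has the same gauge y as this point. Pointer tip and blade are 14 mm apart in x and never touch. Axes as the gauge.
- jar: Bystander: jar with a red cap, diameter 54, 75 mm high. Origin: centre of its base. It may stand where the block stands in other episodes and the block in its place.
- tin: Bystander: copper tin with a white lid, diameter 74, 85 mm high. Origin: centre of its base.
- flask: Bystander: green flask with a black cap and white label, diameter 60, 150 mm high. Origin: centre of its base.

How it is judged:
By the outcome, as a careful person would: the job done as asked, in the order asked, and still so for the second after the job is handed in, while the arm keeps its last pose, push and grip.
It also fails if it takes over 48 s, if anything falls off the work surface, if the arm or the gripper's body presses on something with over 40 N, if the wrist force passes 120 N, or if a joint passes its speed limit or range.

## Working session

There is one attempt and no reset: what is moved stays moved. The work goes in short steps, Python scripts to look and compute and a tool call to move; the robot and the scene stay as the last step left them, time stands still between calls to the robot, and variables do not carry over. Pictures are saved under pics/ and viewed, at most 11 in all, crops included, and the job is handed in when it is done.

```bash
ls; mkdir -p pics
```

Create h.py:
```python
import numpy as np, cv2
from workcell import robot, ticket, snapshot
from scipy.spatial.transform import Rotation as R
def tool():
    s=robot.state(); T=np.eye(4); T[:3,:3]=R.from_euler('xyz',s['eef_rot'],degrees=True).as_matrix(); T[:3,3]=s['tool_pos']; return T
def snap(n):
    T=tool(); d=snapshot(n)
    d['E']=np.array(d['extrinsics']) if n!='wrist' else T@np.array(d['tool_from_camera'])
    d['f']=d['color'].shape[0]/2/np.tan(np.radians(d['vfov'])/2); return d
def ray(d,u,v):
    E=d['E']; r=E[:3,:3]@np.array([(u-d['cx'])/d['f'],(v-d['cy'])/d['f'],1.]); return E[:3,3],r
def onz(d,u,v,z):
    o,r=ray(d,u,v); return o+r*(z-o[2])/r[2]
def proj(d,p):
    q=np.linalg.inv(d['E'])@np.append(p,1.); return d['f']*q[0]/q[2]+d['cx'],d['f']*q[1]/q[2]+d['cy']
```

Run:
```python
from h import *
print(robot.state()); a=[]
import pickle
for n in('top','scene'):
    d=snap(n); a.append(d['color']); print(n,d['vfov'],d['cx'],d['cy'],np.round(d['E'],3).tolist())
    cv2.imwrite(f'pics/{n}0.png',d['color']); pickle.dump(d,open(n+'0.pkl','wb'))
```

```text
pics
workcell.py
{'t': 0.0, 'joint_pos': array([-7.95003071e+01,  1.18853778e+01,  8.84045185e+01,  1.23960705e-05,
        7.98427456e+01, -8.62179008e+00]), 'qvel': array([-0.00900582, -0.05971061, -0.08419169, -0.04454097,  0.04469359,
        0.0251321 ]), 'tau': array([ 1.56562743e-03, -3.83032286e+01, -2.91594994e+01, -1.54625254e-04,
        1.05233886e-02, -9.60385648e-06]), 'tool_pos': array([ 188.21493961, -542.51901944,  230.11691288]), 'eef_rot': array([-1.79868859e+02, -1.98965717e-02,  1.91214580e+01]), 'force': array([ 0.01586021, -0.50307105, -0.70860958]), 'wrist_torque': array([0.03187337, 0.00954083, 0.01591432]), 'gripper_force': 0.0, 'opening': 1.0007158657631727}
top 57.09287999584693 320.0368129744475 203.27292934342915 [[-0.134, -0.969, 0.207, 386.011], [-0.991, 0.13, -0.031, -31.264], [0.003, -0.209, -0.978, 1080.737], [0.0, 0.0, 0.0, 1.0]]
scene 57.36176566139594 314.1536010147396 203.50521065522378 [[-0.863, 0.348, -0.366, 952.865], [0.505, 0.574, -0.645, 601.274], [-0.014, -0.741, -0.671, 774.258], [0.0, 0.0, 0.0, 1.0]]
```

View pics/top0.png

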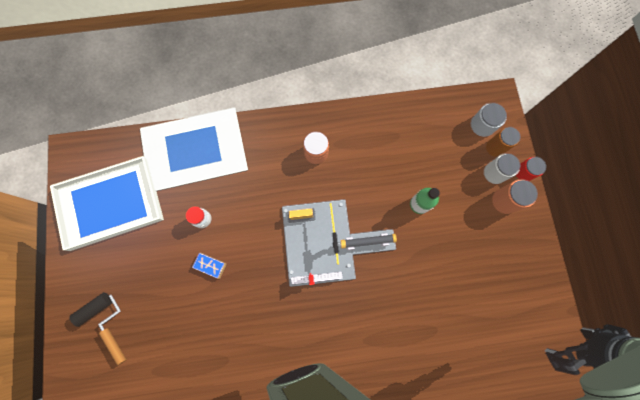

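View pics/scene0.png

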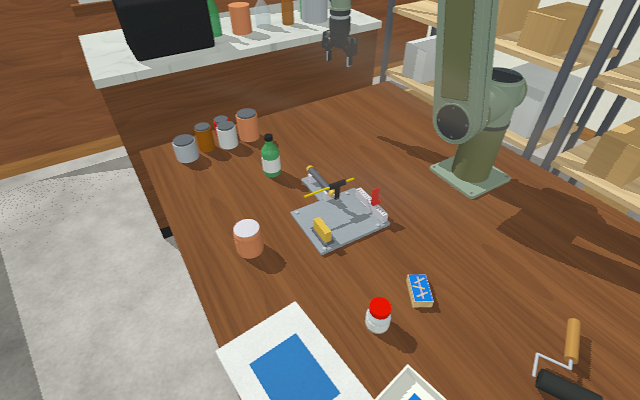

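Top view: block (209,266), brass rest (300,214), pull bar (336,243), red mark (311,280), jar (197,217), tin (316,148), flask (425,200). The scene view agrees with this. Next I'll measure by colour.

Create m.py:
```python
from h import *
import pickle
d=pickle.load(open('top0.pkl','rb')); s=pickle.load(open('scene0.pkl','rb'))
def blob(d,lo,hi,box,n=1):
    x0,y0,x1,y1=box; hsv=cv2.cvtColor(d['color'],cv2.COLOR_BGR2HSV); m=np.zeros(hsv.shape[:2],np.uint8)
    m[y0:y1,x0:x1]=cv2.inRange(hsv,lo,hi)[y0:y1,x0:x1]
    c=sorted(cv2.findContours(m,cv2.RETR_EXTERNAL,cv2.CHAIN_APPROX_NONE)[0],key=cv2.contourArea)[::-1][:n]
    return m,c
m,c=blob(d,(95,90,60),(125,255,255),(185,245,235,290))
m=cv2.morphologyEx(m,cv2.MORPH_CLOSE,np.ones((7,7)))
pts=np.argwhere(m)[:,::-1]
w=np.array([onz(d,u,v,24)[:2] for u,v in pts],np.float32); r=cv2.minAreaRect(w); print('block top',r,w.mean(0))
ys,xs=np.nonzero(blob(d,(20,120,120),(32,255,255),(280,195,360,275))[0])
for n,(lo,hi,b,z) in dict(rest=((18,120,100),(32,255,255),(284,203,318,224),55),pointer=((20,120,100),(34,255,255),(325,195,345,268),98)).items():
    m,_=blob(d,lo,hi,b); p=np.argwhere(m)[:,::-1]; w=np.array([onz(d,u,v,z)[:2] for u,v in p],np.float32)
    print(n,len(p),p.min(0),p.max(0),cv2.minAreaRect(w),w.mean(0), np.degrees(np.arctan2(*np.linalg.svd(w-w.mean(0),full_matrices=False)[2][0][::-1])))
m,_=blob(d,(0,150,80),(8,255,255),(300,265,325,292)); p=np.argwhere(m)[:,::-1]; print('mark',len(p),p.min(0),p.max(0),onz(d,*p.mean(0),90))
for n,u,v,z in(('jar',195,214,75),('tin',316,141,85),('flask',433,193,150)): print(n,onz(d,u,v,z))
a=cv2.resize(d['color'][190:300,180:400],None,fx=3.6,fy=3.6,interpolation=cv2.INTER_CUBIC); cv2.imwrite('pics/a.png',a)
```

```bash
python3 m.py
```

```text
block top ((474.85504150390625, 274.8409118652344), (76.56041717529297, 42.77869415283203), 60.004127502441406) [474.35138 275.01074]
rest 192 [289 209] [312 218] ((580.0244140625, -4.836265563964844), (66.5451889038086, 24.208778381347656), 88.81842803955078) [580.472     -4.623713] 89.34999
pointer 73 [330 204] [344 263] ((507.7370910644531, -99.67211151123047), (25.91301727294922, 160.6027069091797), 88.9803466796875) [502.837   -94.48176] -177.12355
mark 43 [309 274] [314 285] [394.33891456 -11.06387002  90.        ]
jar [614.74877303 285.04749434  75.        ]
tin [779.52271189 -75.83830213  85.        ]
flask [ 570.83365833 -356.34978062  150.        ]
```

View pics/a.png

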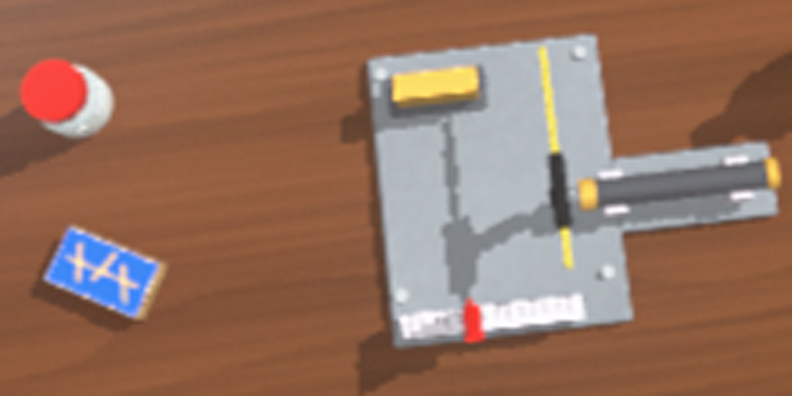

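Add to h.py:
```python
def plan(xyz,yaw):
    T=tool(); Rt=R.from_euler('xyz',[180,0,yaw],degrees=True).as_matrix()
    print('shift',np.round(T[:3,:3].T@(np.array(xyz)-T[:3,3]),1),'rot',np.round(R.from_matrix(T[:3,:3].T@Rt).as_rotvec(degrees=True),2))
```

Run:
```python
from h import *
d=snapshot('wrist'); print(np.round(d['tool_from_camera'],3).tolist(),d['vfov'],d['cx'],d['cy'])
plan([440,-20,330],93)
```

```text
[[0.001, -0.949, -0.315, 80.55], [1.0, 0.001, -0.001, -0.649], [0.001, -0.315, 0.949, -141.882], [0.0, 0.0, 0.0, 1.0]] 60.76059074051305 320.5147533881882 197.1713868785519
shift [ 409.1 -411.5  -98.8] rot [ -0.08  -0.08 -73.88]
```

Run:
```python
from h import *
plan([480,-40,265],93)
```

```text
shift [ 440.3 -379.4  -33.8] rot [ -0.08  -0.08 -73.88]
```

Careful with the scale: shifts go in shares of 800 mm and turns go in shares of 360 degrees. That gives: 440 mm / 800 = 0.55, 437 mm / 800 = 0.5463, -74 degrees / 360 = -0.2056.

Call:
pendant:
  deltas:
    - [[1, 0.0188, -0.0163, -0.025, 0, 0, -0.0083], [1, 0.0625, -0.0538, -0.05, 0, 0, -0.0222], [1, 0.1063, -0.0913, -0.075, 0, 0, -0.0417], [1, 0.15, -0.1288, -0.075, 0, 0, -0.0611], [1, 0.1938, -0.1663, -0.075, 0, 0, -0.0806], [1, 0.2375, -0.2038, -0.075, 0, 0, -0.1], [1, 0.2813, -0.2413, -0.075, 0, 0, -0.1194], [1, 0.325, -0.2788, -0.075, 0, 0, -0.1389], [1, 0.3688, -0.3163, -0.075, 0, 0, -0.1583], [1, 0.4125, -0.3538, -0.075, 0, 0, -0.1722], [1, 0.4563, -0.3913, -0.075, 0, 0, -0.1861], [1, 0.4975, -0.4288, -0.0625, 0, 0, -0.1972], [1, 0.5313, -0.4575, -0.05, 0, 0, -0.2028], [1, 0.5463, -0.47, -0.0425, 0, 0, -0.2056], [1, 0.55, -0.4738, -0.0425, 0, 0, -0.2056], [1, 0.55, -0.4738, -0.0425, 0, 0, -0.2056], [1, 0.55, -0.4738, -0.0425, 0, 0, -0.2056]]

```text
refused: deltas[0]: the value is too long (schema: maxItems 7). Nothing was moved.
```

Nothing moved. I misread the format; it is a list of rows, each a list of 7 numbers. Resending.

Call:
pendant:
  deltas:
    - [1, 0.0188, -0.0163, -0.025, 0, 0, -0.0083]
    - [1, 0.0625, -0.0538, -0.05, 0, 0, -0.0222]
    - [1, 0.1063, -0.0913, -0.075, 0, 0, -0.0417]
    - [1, 0.15, -0.1288, -0.075, 0, 0, -0.0611]
    - [1, 0.1938, -0.1663, -0.075, 0, 0, -0.0806]
    - [1, 0.2375, -0.2038, -0.075, 0, 0, -0.1]
    - [1, 0.2813, -0.2413, -0.075, 0, 0, -0.1194]
    - [1, 0.325, -0.2788, -0.075, 0, 0, -0.1389]
    - [1, 0.3688, -0.3163, -0.075, 0, 0, -0.1583]
    - [1, 0.4125, -0.3538, -0.075, 0, 0, -0.1722]
    - [1, 0.4563, -0.3913, -0.075, 0, 0, -0.1861]
    - [1, 0.4975, -0.4288, -0.0625, 0, 0, -0.1972]
    - [1, 0.5313, -0.4575, -0.05, 0, 0, -0.2028]
    - [1, 0.5463, -0.47, -0.0425, 0, 0, -0.2056]
    - [1, 0.55, -0.4738, -0.0425, 0, 0, -0.2056]
    - [1, 0.55, -0.4738, -0.0425, 0, 0, -0.2056]
    - [1, 0.55, -0.4738, -0.0425, 0, 0, -0.2056]

```text
t: 1.85
tool_pos: [479.8, -41.9, 265.6]
eef_rot: [180.0, 0.0, 93.1]
force: [-0.9, 0.4, 0.5]
opening: 1.0
gripper_force: 0.0
```

Run:
```python
from h import *
import pickle
d=snap('wrist'); pickle.dump(d,open('w1.pkl','wb')); cv2.imwrite('pics/w1.png',d['color']); print(tool().round(3).tolist())
```

```text
[[-0.053, 0.999, 0.001, 479.813], [0.999, 0.053, -0.001, -42.065], [-0.001, 0.001, -1.0, 265.761], [0.0, 0.0, 0.0, 1.0]]
```

View pics/w1.png

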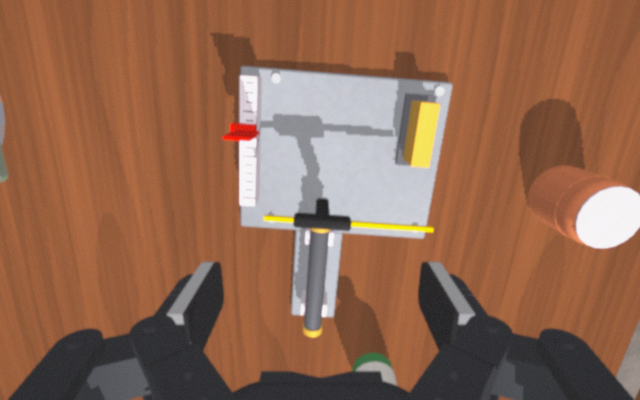

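Create m2.py:
```python
from h import *
import pickle
d=pickle.load(open('w1.pkl','rb')); hsv=cv2.cvtColor(d['color'],cv2.COLOR_BGR2HSV)
def msk(lo,hi,b):
    m=np.zeros(hsv.shape[:2],np.uint8); x0,y0,x1,y1=b; m[y0:y1,x0:x1]=cv2.inRange(hsv,lo,hi)[y0:y1,x0:x1]; return np.argwhere(m)[:,::-1]
p=msk((20,130,120),(34,255,255),(255,208,440,238)); p=p[(p[:,1]-218)<0.075*(p[:,0]-264)+5]
w=np.array([onz(d,u,v,98)[:2] for u,v in p]); c=w.mean(0); a=np.linalg.svd(w-c,full_matrices=False)[2][0]; a*=np.sign(a[0])
t=(w-c)@a; print('yaw',np.degrees(np.arctan2(a[1],a[0])),'len',t.min(),t.max(),t.max()-t.min())
o=c+a*((t.min()+57)+(t.max()-109))/2; print('origin from pointer',o, p.min(0),p.max(0))
# rest
q=msk((18,100,60),(34,255,255),(398,92,442,175)); V=hsv[q[:,1],q[:,0],2]; print('V hist',np.histogram(V,8))
top=q[V>200]; w=np.array([onz(d,u,v,55)[:2] for u,v in top],np.float32); print('rest',cv2.minAreaRect(w),w.mean(0))
b=np.array([-a[1],a[0]]); print('rest in gauge',(w.mean(0)-o)@a,(w.mean(0)-o)@b)
r=cv2.minAreaRect(w)[0]; print('rect centre in gauge',(np.array(r)-o)@a,(np.array(r)-o)@b)
m=msk((0,150,60),(10,255,255),(215,118,268,146)); print('mark',m.min(0),m.max(0))
for z in(98,102): print(z,[((onz(d,u,v,z)[:2]-o)@a,(onz(d,u,v,z)[:2]-o)@b) for u,v in((258,132),(224,135),(224,138),(258,137))])
x=cv2.resize(d['color'][115:150,210:280],None,fx=9,fy=9,interpolation=cv2.INTER_NEAREST)
y=cv2.resize(d['color'][85:175,390:450],None,fx=3.5,fy=3.5,interpolation=cv2.INTER_NEAREST)
im=np.zeros((600,660,3),np.uint8); im[:315,:630]=x; im[:315,:0]=0; cv2.imwrite('pics/b.png',np.hstack([x,y[:315]])[:, :800]); print(y.shape)
```

```bash
python3 m2.py
```

```text
yaw -1.1977306524489315 len -98.00662846067537 68.78358862161687 166.79021708229226
origin from pointer [483.96846088 -87.65672999] [264 215] [433 232]
V hist (array([  48,  393,   32,   20,   21,   22,   29, 1187]), array([126.   , 141.125, 156.25 , 171.375, 186.5  , 201.625, 216.75 ,
       231.875, 247.   ]))
rest ((584.062255859375, -4.2160186767578125), (65.52848815917969, 19.84300994873047), 88.73119354248047) [584.0548     -3.3241274]
rest in gauge 98.30169174573982 86.4062639298875
rect centre in gauge 98.32777945081288 85.51472320464347
mark [215 118] [257 145]
98 [(np.float64(-64.65947742215751), np.float64(82.0302129822296)), (np.float64(-95.17582649606267), np.float64(77.04149640347983)), (np.float64(-95.21192563750488), np.float64(74.3376722007078)), (np.float64(-64.5799391324873), np.float64(77.55120523840391))]
102 [(np.float64(-63.97099960070475), np.float64(82.60791681327885)), (np.float64(-94.09292741534601), np.float64(77.68367897903208)), (np.float64(-94.12855997840454), np.float64(75.01480147792162)), (np.float64(-63.89248933677561), np.float64(78.18679986989899))]
(315, 210, 3)
```

View pics/b.png

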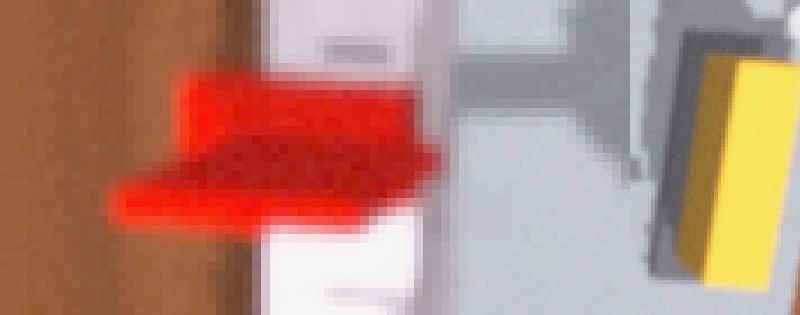

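Run:
```python
from h import *
plan([475,275,150],60)
```

```text
shift [316.9  11.9 115.6] rot [4.000e-02 2.000e-02 3.303e+01]
```

In the tool's units: 317 mm / 800 = 0.3963, 308 mm / 800 = 0.385, 33 degrees / 360 = 0.0917.

Call:
pendant:
  deltas:
    - [1, 0.0188, 0, 0, 0, 0, 0.0056]
    - [1, 0.0625, 0.0025, 0, 0, 0, 0.0194]
    - [1, 0.1125, 0.005, 0.0125, 0, 0, 0.0333]
    - [1, 0.1625, 0.0063, 0.0375, 0, 0, 0.0472]
    - [1, 0.2125, 0.0088, 0.0625, 0, 0, 0.0611]
    - [1, 0.2625, 0.01, 0.0875, 0, 0, 0.075]
    - [1, 0.3125, 0.0125, 0.1125, 0, 0, 0.0861]
    - [1, 0.3563, 0.0138, 0.1313, 0, 0, 0.0917]
    - [1, 0.385, 0.015, 0.1413, 0, 0, 0.0917]
    - [1, 0.3963, 0.015, 0.145, 0, 0, 0.0917]
    - [1, 0.3963, 0.015, 0.145, 0, 0, 0.0917]
    - [1, 0.3963, 0.015, 0.145, 0, 0, 0.0917]

```text
t: 3.1
tool_pos: [475.4, 275.0, 150.0]
eef_rot: [179.9, -0.0, 60.1]
force: [0.7, 0.3, 0.7]
opening: 0.998
gripper_force: 0.0
```

Create m3.py:
```python
from h import *
import pickle
d=snap('wrist'); pickle.dump(d,open('w2.pkl','wb')); cv2.imwrite('pics/w2.png',d['color']); hsv=cv2.cvtColor(d['color'],cv2.COLOR_BGR2HSV)
m=cv2.morphologyEx(cv2.inRange(hsv,(98,100,60),(122,255,255)),cv2.MORPH_CLOSE,np.ones((25,25)))
c=max(cv2.findContours(m,cv2.RETR_EXTERNAL,cv2.CHAIN_APPROX_NONE)[0],key=cv2.contourArea)
w=np.array([onz(d,*q[0],24)[:2] for q in c],np.float32); print(cv2.boundingRect(c),cv2.minAreaRect(w)); T=tool(); print(T[:3,3],robot.state()['eef_rot'],robot.state()['joint_pos'])
r=cv2.minAreaRect(w); L=r[2]+(90 if r[1][1]>r[1][0] else 0); print('long axis',L); plan([*r[0],4],L)
```

```bash
python3 m3.py
```

```text
(296, 143, 53, 89) ((475.6935119628906, 274.392333984375), (75.3815689086914, 41.574668884277344), 60.240028381347656)
[475.47757256 274.86692371 150.16178611] [ 1.79929052e+02 -3.36463060e-02  6.00292999e+01] [ 2.10213074e+01  1.33118358e+01  9.66901199e+01 -3.61487530e-02
  6.99272459e+01  5.10044140e+01]
long axis 60.240028381347656
shift [ -0.4   0.2 146.2] rot [ 0.07 -0.03 -0.21]
```

View pics/w2.png

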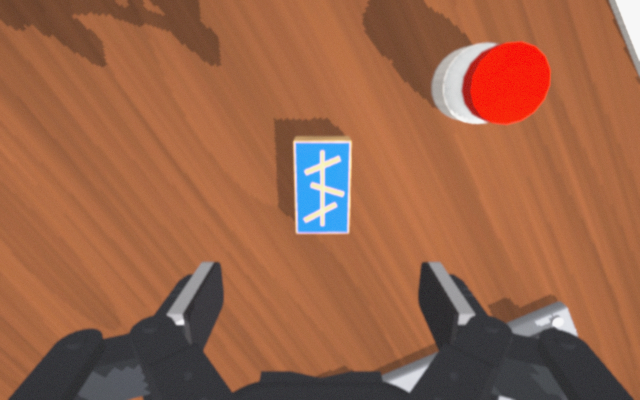

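The block sits centred between the fingers (blue rectangle 296–349, 143–232), and the jar is well clear. I'll go down and grip it.

In the tool's units: 147 mm / 800 = 0.1838, 145 mm / 800 = 0.1813.

Call:
pendant:
  deltas:
    - [1, 0, 0, 0.0188, 0, 0, 0]
    - [1, 0, 0, 0.0625, 0, 0, 0]
    - [1, 0, 0, 0.1125, 0, 0, 0]
    - [1, 0, 0, 0.15, 0, 0, 0]
    - [1, 0, 0, 0.1713, 0, 0, 0]
    - [1, 0, 0, 0.1813, 0, 0, 0]
    - [1, 0, 0, 0.1838, 0, 0, 0]
    - [1, 0, 0, 0.1838, 0, 0, 0]
    - [0, 0, 0, 0.1838, 0, 0, 0]
    - [0, 0, 0, 0.1838, 0, 0, 0]
    - [0, 0, 0, 0.1838, 0, 0, 0]
    - [0, 0, 0, 0.1838, 0, 0, 0]
    - [0, 0, 0, 0.1838, 0, 0, 0]
    - [0, 0, 0, 0.1838, 0, 0, 0]
    - [0, 0, 0, 0.1838, 0, 0, 0]
    - [0, 0, 0, 0.1838, 0, 0, 0]
  squeeze: 40

```text
t: 4.75
tool_pos: [475.9, 276.6, 3.7]
eef_rot: [179.9, -0.1, 60.1]
force: [-1.2, 0.6, 6.2]
opening: 0.528
gripper_force: 43.5
```

In the tool's units: -130 mm / 800 = -0.1625, -125 mm / 800 = -0.1563.

Call:
pendant:
  deltas:
    - [0, 0, 0, -0.0063, 0, 0, 0]
    - [0, 0, 0, -0.025, 0, 0, 0]
    - [0, 0, 0, -0.0625, 0, 0, 0]
    - [0, 0, 0, -0.1063, 0, 0, 0]
    - [0, 0, 0, -0.1375, 0, 0, 0]
    - [0, 0, 0, -0.1563, 0, 0, 0]
    - [0, 0, 0, -0.1625, 0, 0, 0]
    - [0, 0, 0, -0.1625, 0, 0, 0]

```text
t: 5.55
tool_pos: [474.9, 276.3, 133.3]
eef_rot: [179.9, -0.1, 60.1]
force: [0.3, 0.4, -1.1]
opening: 0.53
gripper_force: 42.7
```

Run:
```python
from h import *
plan([585,-4,135],88.8)
```

```text
shift [-188.2  235.1   -1.7] rot [  0.07  -0.06 -28.67]
```

In the tool's units: 235 mm / 800 = 0.2938, 228 mm / 800 = 0.285, -28.7 degrees / 360 = -0.0797.

Call:
pendant:
  deltas:
    - [0, -0.0075, 0.0088, 0, 0, 0, -0.0028]
    - [0, -0.03, 0.0375, 0, 0, 0, -0.0111]
    - [0, -0.0625, 0.0775, 0, 0, 0, -0.0222]
    - [0, -0.0938, 0.1175, 0, 0, 0, -0.0333]
    - [0, -0.125, 0.1563, 0, 0, 0, -0.0444]
    - [0, -0.1563, 0.195, 0, 0, 0, -0.0556]
    - [0, -0.1875, 0.235, 0, 0, 0, -0.0667]
    - [0, -0.2125, 0.265, 0, 0, 0, -0.075]
    - [0, -0.2275, 0.285, 0, 0, 0, -0.0792]
    - [0, -0.235, 0.2938, 0, 0, 0, -0.0797]
    - [0, -0.235, 0.2938, -0.0025, 0, 0, -0.0797]
    - [0, -0.235, 0.2938, -0.0025, 0, 0, -0.0797]
    - [0, -0.235, 0.2938, -0.0025, 0, 0, -0.0797]

```text
t: 6.85
tool_pos: [584.1, -2.6, 134.0]
eef_rot: [-179.9, -0.0, 88.9]
force: [-0.5, 0.4, -1.6]
opening: 0.528
gripper_force: 42.6
```

Run:
```python
from h import *
import pickle
print(robot.state()['tool_pos'],robot.state()['eef_rot'])
d=snap('wrist'); pickle.dump(d,open('w3.pkl','wb')); cv2.imwrite('pics/w3.png',d['color'])
```

```text
[584.08512169  -2.58686092 133.98216103] [-1.79945626e+02 -3.23502829e-02  8.88945211e+01]
```

View pics/w3.png

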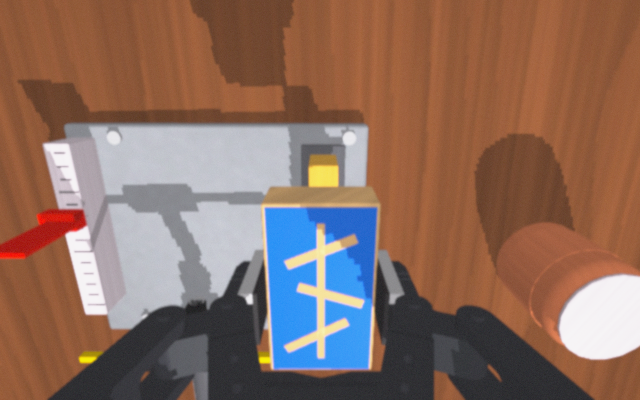

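Create m4.py:
```python
from h import *
import pickle
d=pickle.load(open('w3.pkl','rb')); hsv=cv2.cvtColor(d['color'],cv2.COLOR_BGR2HSV)
print('col322',[(v,*map(int,hsv[v,322])) for v in range(150,192,2)])
for v in(172,178): 
    r=np.nonzero(cv2.inRange(hsv[v:v+1,290:350],(18,100,190),(34,255,255))[0])[0]+290; print('row',v,r.min(),r.max(),onz(d,r.min()-.5,v,55)[:2],onz(d,r.max()+.5,v,55)[:2])
m=cv2.morphologyEx(cv2.inRange(hsv,(98,100,40),(122,255,255)),cv2.MORPH_CLOSE,np.ones((25,25)))
c=max(cv2.findContours(m,cv2.RETR_EXTERNAL,cv2.CHAIN_APPROX_NONE)[0],key=cv2.contourArea)
w=np.array([onz(d,*q[0],154.3)[:2] for q in c],np.float32); r=cv2.minAreaRect(w); print('block',cv2.boundingRect(c),r)
```

```bash
python3 m4.py
```

```text
col322 [(150, 120, 13, 95), (152, 150, 5, 93), (154, 16, 97, 131), (156, 19, 164, 165), (158, 20, 177, 167), (160, 19, 167, 168), (162, 19, 170, 169), (164, 20, 170, 184), (166, 23, 172, 242), (168, 26, 159, 247), (170, 26, 159, 247), (172, 26, 161, 247), (174, 26, 155, 247), (176, 26, 156, 247), (178, 26, 159, 247), (180, 26, 161, 247), (182, 26, 161, 247), (184, 26, 165, 246), (186, 21, 157, 233), (188, 18, 117, 164), (190, 16, 110, 160)]
row 172 309 337 [576.06650175  23.56978597] [595.36347758  23.22493421]
row 178 309 337 [575.94505335  19.44334613] [595.35171188  19.09732553]
block (265, 208, 112, 161) ((583.7938232421875, -4.103660583496094), (76.51392364501953, 42.431884765625), 88.99886322021484)
```

In the tool's units: 72 mm / 800 = 0.09, 1.3 mm / 800 = 0.0016.

Call:
pendant:
  deltas:
    - [0, 0, 0.0013, 0.0063, 0, 0, 0]
    - [0, 0, 0.0016, 0.025, 0, 0, 0]
    - [0, 0, 0.0016, 0.05, 0, 0, 0]
    - [0, 0, 0.0016, 0.07, 0, 0, 0]
    - [0, 0, 0.0016, 0.0825, 0, 0, 0]
    - [0, 0, 0.0016, 0.0875, 0, 0, 0]
    - [0, 0, 0.0016, 0.09, 0, 0, 0]
    - [0, 0, 0.0016, 0.09, 0, 0, 0]
    - [0, 0, 0.0016, 0.09, 0, 0, 0]

```text
t: 7.8
tool_pos: [586.8, -4.0, 63.1]
eef_rot: [179.9, 0.0, 88.8]
force: [0.4, 1.0, -1.0]
opening: 0.532
gripper_force: 42.6
```

In the tool's units: 3 mm / 800 = 0.0038, 2 mm / 800 = 0.0025.

Call:
pendant:
  deltas:
    - [0, 0, 0, 0.0025, 0, 0, 0]
    - [0, 0, 0, 0.0038, 0, 0, 0]
    - [0, 0, 0, 0.0038, 0, 0, 0]
    - [0, 0, 0, 0.0038, 0, 0, 0]

```text
t: 8.2
tool_pos: [586.1, -3.9, 59.4]
eef_rot: [180.0, 0.0, 88.8]
force: [-0.1, -0.1, -2.0]
opening: 0.527
gripper_force: 42.6
```

Call:
pendant:
  deltas:
    - [0, 0, 0, 0.0009, 0, 0, 0]
    - [0, 0, 0, 0.0018, 0, 0, 0]
    - [0, 0, 0, 0.0018, 0, 0, 0]
    - [0, 0, 0, 0.0018, 0, 0, 0]

```text
t: 8.6
tool_pos: [586.2, -4.0, 58.7]
eef_rot: [180.0, 0.0, 88.8]
force: [-3.4, 0.3, 5.4]
opening: 0.527
gripper_force: 43.4
```

Run:
```python
from h import *
import pickle
for i in range(4): print(robot.state()['tool_pos'],robot.state()['force']); d=snap('wrist')
pickle.dump(d,open('w4.pkl','wb')); cv2.imwrite('pics/w4.png',d['color'])
```

```text
[586.21290568  -3.97472985  58.66835382] [-3.39487904  0.33061475  5.43644788]
[586.22029675  -4.01132228  58.64902192] [-2.06672057 -0.42495164  5.15789586]
[586.18807282  -4.00392837  58.61972552] [-2.33451868 -0.15657132  5.28593063]
[586.23031823  -4.01906223  58.64654702] [-2.75830973  0.28200332  5.09948989]
```

In the tool's units: -160 mm / 800 = -0.2, -155 mm / 800 = -0.1938.

Call:
pendant:
  deltas:
    - [0.6, 0, 0, 0, 0, 0, 0]
    - [0.7, 0, 0, 0, 0, 0, 0]
    - [1, 0, 0, 0, 0, 0, 0]
    - [1, 0, 0, 0, 0, 0, 0]
    - [1, 0, 0, 0, 0, 0, 0]
    - [1, 0, 0, 0, 0, 0, 0]
    - [1, 0, 0, -0.0125, 0, 0, 0]
    - [1, 0, 0, -0.0375, 0, 0, 0]
    - [1, 0, 0, -0.0813, 0, 0, 0]
    - [1, 0, 0, -0.1313, 0, 0, 0]
    - [1, 0, 0, -0.175, 0, 0, 0]
    - [1, 0, 0, -0.1938, 0, 0, 0]
    - [1, 0, 0, -0.2, 0, 0, 0]
    - [1, 0, 0, -0.2, 0, 0, 0]
    - [1, 0, 0, -0.2, 0, 0, 0]

```text
t: 10.3
tool_pos: [584.6, -3.8, 215.5]
eef_rot: [-179.8, -0.0, 88.8]
force: [-0.8, -0.0, -0.5]
opening: 1.0
gripper_force: 0.0
```

Run:
```python
from h import *
import pickle
d=snap('wrist'); print(tool()[:3,3],robot.state()['joint_pos']); pickle.dump(d,open('w5.pkl','wb')); cv2.imwrite('pics/w5.png',d['color'])
hsv=cv2.cvtColor(d['color'],cv2.COLOR_BGR2HSV)
m=cv2.morphologyEx(cv2.inRange(hsv,(98,100,40),(122,255,255)),cv2.MORPH_CLOSE,np.ones((25,25)))
c=max(cv2.findContours(m,cv2.RETR_EXTERNAL,cv2.CHAIN_APPROX_NONE)[0],key=cv2.contourArea)
w=np.array([onz(d,*q[0],79)[:2] for q in c],np.float32); r=cv2.minAreaRect(w); print('block',cv2.boundingRect(c),r)
```

```text
[584.5273169   -3.74684113 215.24531464] [-8.84717415e+00  1.39100724e+01  8.77482145e+01 -4.23462521e-04
  7.86156151e+01 -7.66660034e+00]
block (298, 143, 51, 86) ((585.809326171875, -5.4186553955078125), (75.33120727539062, 41.722862243652344), 89.00473022460938)
```

View pics/w5.png

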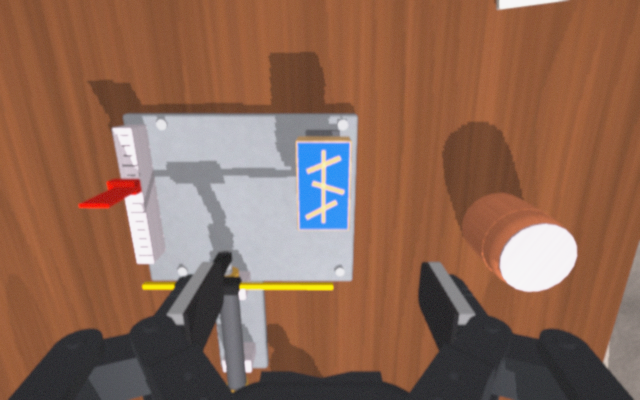

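The block lies flat at (323,185), about 1 mm off the rest centre. Next is the pull bar. I'll use yaw 178.8 so the wrist camera ends up above the pointer and mark.

Run:
```python
from h import *
plan([483.6,-87.4,180],178.8)
```

```text
shift [-85.7 -99.   35.7] rot [ -0.18  -0.24 -89.98]
```

In the tool's units: -99 mm / 800 = -0.1238, -97 mm / 800 = -0.1213, -90 degrees / 360 = -0.25.

Call:
pendant:
  deltas:
    - [1, -0.0063, -0.0075, 0, 0, 0, -0.0111]
    - [1, -0.015, -0.0175, 0, 0, 0, -0.0333]
    - [1, -0.0275, -0.0313, 0, 0, 0, -0.0556]
    - [1, -0.04, -0.0463, 0, 0, 0, -0.0778]
    - [1, -0.0525, -0.06, 0, 0, 0, -0.1]
    - [1, -0.065, -0.075, 0, 0, 0, -0.1222]
    - [1, -0.075, -0.0875, 0, 0, 0, -0.1444]
    - [1, -0.085, -0.0988, 0, 0, 0, -0.1667]
    - [1, -0.0938, -0.1088, 0, 0, 0, -0.1889]
    - [1, -0.1, -0.1163, 0.0125, 0, 0, -0.2111]
    - [1, -0.105, -0.1213, 0.0275, 0, 0, -0.2306]
    - [1, -0.1071, -0.1238, 0.04, 0, 0, -0.2444]
    - [1, -0.1071, -0.1238, 0.0446, 0, 0, -0.25]
    - [1, -0.1071, -0.1238, 0.0446, 0, 0, -0.25]
    - [1, -0.1071, -0.1238, 0.0446, 0, 0, -0.25]

```text
t: 11.85
tool_pos: [484.7, -87.4, 181.1]
eef_rot: [180.0, -0.1, 178.8]
force: [0.0, -0.2, 0.8]
opening: 0.999
gripper_force: 0.0
```

Create m5.py:
```python
from h import *
import pickle,sys
n=sys.argv[1]; d=snap('wrist'); T=tool(); print(T[:3,3].round(1)); pickle.dump(d,open(n+'.pkl','wb')); cv2.imwrite(f'pics/{n}.png',d['color'])
```

```bash
python3 m5.py w6
```

```text
[485.  -87.5 181.6]
```

View pics/w6.png

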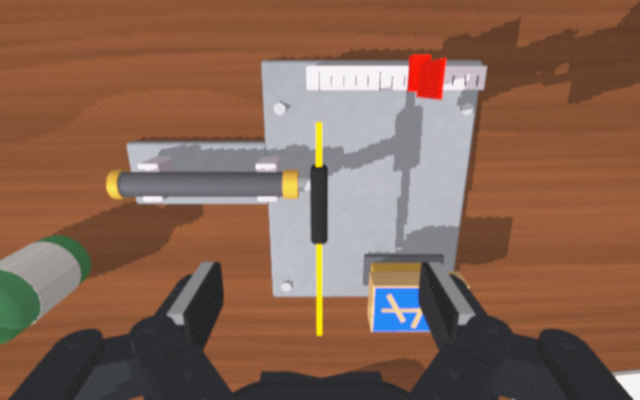

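Run:
```python
from h import *
import pickle
d=pickle.load(open('w6.pkl','rb')); print(onz(d,319.5,204,98),onz(d,319,123,98),onz(d,319.5,335,98)); T=tool(); plan([484,onz(d,319.5,204,98)[1],80],178.8)
```

```text
[482.69552685 -87.17831201  98.        ] [427.11417917 -86.31305285  98.        ] [593.575826  -89.5510586  98.       ]
shift [  0.9   0.2 101.6] rot [ 0.02 -0.07 -0.01]
```

Call:
pendant:
  deltas:
    - [1, 0, 0, 0.0125, 0, 0, 0]
    - [1, 0, 0, 0.0375, 0, 0, 0]
    - [1, 0, 0, 0.0688, 0, 0, 0]
    - [1, 0, 0, 0.0975, 0, 0, 0]
    - [1, 0, 0, 0.115, 0, 0, 0]
    - [1, 0, 0, 0.1238, 0, 0, 0]
    - [1, 0, 0, 0.1263, 0, 0, 0]
    - [1, 0, 0, 0.1263, 0, 0, 0]
    - [0, 0, 0, 0.1263, 0, 0, 0]
    - [0, 0, 0, 0.1263, 0, 0, 0]
    - [0, 0, 0, 0.1263, 0, 0, 0]
    - [0, 0, 0, 0.1263, 0, 0, 0]
    - [0, 0, 0, 0.1263, 0, 0, 0]
    - [0, 0, 0, 0.1263, 0, 0, 0]
    - [0, 0, 0, 0.1263, 0, 0, 0]
    - [0, 0, 0, 0.1263, 0, 0, 0]
    - [0, 0, 0, 0.1263, 0, 0, 0]
    - [0, 0, 0, 0.1263, 0, 0, 0]
  squeeze: 80

```text
t: 13.7
tool_pos: [485.4, -88.1, 81.6]
eef_rot: [-180.0, 0.0, 178.8]
force: [-3.2, -3.9, 5.1]
opening: 0.123
gripper_force: 79.0
```

In the tool's units: 72 mm / 800 = 0.09, 70 mm / 800 = 0.0875.

Call:
pendant:
  deltas:
    - [0, 0, 0.0025, 0, 0, 0, 0]
    - [0, 0, 0.0088, 0, 0, 0, 0]
    - [0, 0, 0.0175, 0, 0, 0, 0]
    - [0, 0, 0.0263, 0, 0, 0, 0]
    - [0, 0, 0.035, 0, 0, 0, 0]
    - [0, 0, 0.0438, 0, 0, 0, 0]
    - [0, 0, 0.0525, 0, 0, 0, 0]
    - [0, 0, 0.0613, 0, 0, 0, 0]
    - [0, 0, 0.07, 0, 0, 0, 0]
    - [0, 0, 0.0775, 0, 0, 0, 0]
    - [0, 0, 0.0838, 0, 0, 0, 0]
    - [0, 0, 0.0875, 0, 0, 0, 0]
    - [0, 0, 0.09, 0, 0, 0, 0]
    - [0, 0, 0.09, 0, 0, 0, 0]
    - [0, 0, 0.09, 0, 0, 0, 0]
    - [0, 0, 0.09, 0, 0, 0, 0]

```text
t: 15.3
tool_pos: [487.0, -17.2, 81.7]
eef_rot: [-179.8, 0.0, 178.8]
force: [-3.3, -9.1, 5.2]
opening: 0.124
gripper_force: 79.0
```

```bash
python3 m5.py w7
```

```text
[486.9 -17.1  81.6]
```

View pics/w7.png

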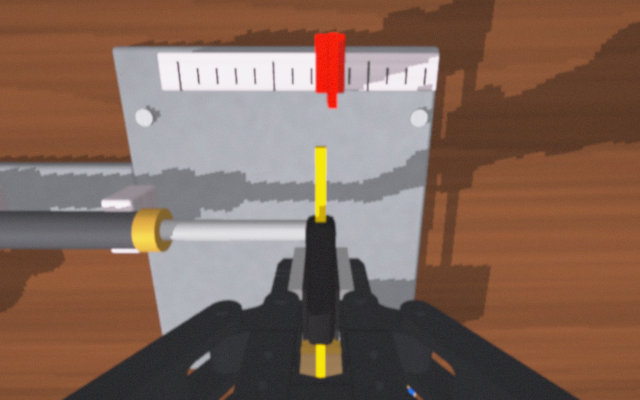

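Create m6.py:
```python
from h import *
import pickle,sys
d=pickle.load(open(sys.argv[1]+'.pkl','rb')); hsv=cv2.cvtColor(d['color'],cv2.COLOR_BGR2HSV)
a=np.array([np.cos(np.radians(-1.2)),np.sin(np.radians(-1.2))]); b=np.array([-a[1],a[0]])
red=(cv2.inRange(hsv,(0,150,60),(12,255,255))|cv2.inRange(hsv,(170,150,60),(180,255,255)))
for v in range(32,110,4):
    r=np.nonzero(red[v,280:380])[0]+280
    if len(r): print(v,r.min(),r.max(),' '.join(str(int(x)) for x in hsv[v,r,2]))
yel=cv2.inRange(hsv,(20,120,120),(34,255,255))
R_=[]
for v in range(148,200,3):
    r=np.nonzero(yel[v,300:345])[0]+300
    if len(r): R_.append(onz(d,r.mean(),v,98)[:2])
R_=np.array(R_); y=R_@b; x=R_@a; print('pointer gy fit',np.polyfit(x-x[0],y,1),y[:3],y.std())
for z in(98,102):
  for v in(94,98,102,105):
    r=np.nonzero(red[v,280:380])[0]+280
    if len(r): p0,p1=onz(d,r.min()-.5,v,z)[:2],onz(d,r.max()+.5,v,z)[:2]; print(z,v,'edges gy',p0@b,p1@b,'mid',(p0+p1)@b/2,'dx from tip',(p0-R_[0])@a)
```

```bash
python3 m6.py w7
```

```text
32 284 378 102 110 110 105 101 109 106 101 110 118 125 134 141 145 136 136 133 133 131 126 132 158 196 210 213 211 213 212 213 211 201 169 145 136 132 127 119 111 102 100 102 103 102 99 102 103 111 111 103 100 103 103 114 115 109 111 103 104
36 287 378 99 96 99 97 97 97 175 233 244 245 245 245 245 244 244 244 244 245 245 243 243 244 245 245 245 245 245 245 245 245 245 244 244 244 244 241 221 164 118 97 97 97 97 95 100 100 100
40 283 368 98 113 177 235 244 245 245 245 245 245 245 245 245 245 245 243 239 242 244 245 245 245 245 245 245 244 241 237 233 225 221 213 187 147 113 99 97 98
44 313 345 114 177 234 244 245 245 245 245 245 245 245 245 245 243 238 233 242 244 245 245 245 245 245 245 242 230 214 204 203 206 195 179 140
48 315 344 234 244 245 245 245 245 245 245 245 245 245 243 233 231 242 244 245 245 245 245 245 245 241 225 209 205 205 205 196 176
52 316 344 244 245 245 245 245 245 245 245 245 245 242 230 230 242 245 245 245 245 245 245 245 241 225 209 203 207 202 195 183
56 316 343 245 245 245 245 245 245 245 245 245 245 242 231 231 242 245 245 245 245 245 245 245 241 224 208 204
[... 1530 characters left out ...]
0972 dx from tip -17.77037926662145
98 102 edges gy -3.832393722855521 -0.6399866424751707 mid -2.2361901826653465 dx from tip -16.407581172764957
98 105 edges gy -3.8240635303787824 -0.6231704743843953 mid -2.2236170023815878 dx from tip -15.378667337103076
102 94 edges gy -4.264070210677582 -0.8540716914038364 mid -2.5590709510407104 dx from tip -19.221713609226832
102 98 edges gy -4.254659848006242 -0.8326499150826803 mid -2.5436548815444633 dx from tip -17.91099091774098
102 102 edges gy -3.901750653105849 -0.811076684420555 mid -2.356413668763202 dx from tip -16.59162139900326
102 105 edges gy -3.893685920634783 -0.7947964007153207 mid -2.3442411606750526 dx from tip -15.595496178180404
```

The pointer is at u≈320.5 and the red blade at u≈332 (rows 92–107), so the rod is about 4.1 mm short of the mark.

In the tool's units: 4.1 mm / 800 = 0.0051, 3.5 mm / 800 = 0.0044.

Call:
pendant:
  deltas:
    - [0, 0, 0.0025, 0, 0, 0, 0]
    - [0, 0, 0.0044, 0, 0, 0, 0]
    - [0, 0, 0.0051, 0, 0, 0, 0]
    - [0, 0, 0.0051, 0, 0, 0, 0]
    - [0, 0, 0.0051, 0, 0, 0, 0]
    - [0, 0, 0.0051, 0, 0, 0, 0]

```text
t: 15.95
tool_pos: [487.0, -13.2, 81.6]
eef_rot: [-179.8, 0.0, 178.8]
force: [-2.5, -8.5, 4.5]
opening: 0.117
gripper_force: 79.0
```

```bash
python3 m5.py w8; python3 m6.py w8 | tail -9
```

```text
[487.  -13.2  81.6]
pointer gy fit [ 1.75573801e-03 -2.48243789e+00] [-2.49744571 -2.49617768 -2.49490261] 0.060482304471468684
98 94 edges gy -3.7517507999084883 -0.9344247583186357 mid -2.343087779113563 dx from tip -19.1116749459768
98 98 edges gy -3.4011317132566274 -0.9273085873622627 mid -2.164220150309446 dx from tip -17.75872852454753
98 102 edges gy -3.40270806183213 -0.9201421179104602 mid -2.1614250898712952 dx from tip -16.395625890398428
98 105 edges gy -3.4038976549865225 -0.9147339357804778 mid -2.1593157953835003 dx from tip -15.36695901587983
102 94 edges gy -3.696072761983407 -0.9685555755761445 mid -2.332314168779775 dx from tip -19.208878748090562
102 98 edges gy -3.3566304785529413 -0.9616662492083786 mid -2.15914836388066 dx from tip -17.899060657368533
102 102 edges gy -3.3581565773317084 -0.9547282277273319 mid -2.156442402529521 dx from tip -16.57941010695498
102 105 edges gy -3.359308249422739 -0.9494924440484137 mid -2.154400346735576 dx from tip -15.583534394339864
```

In the tool's units: 0.3 mm / 800 = 0.0004.

Call:
pendant:
  deltas:
    - [0, 0, 0.0004, 0, 0, 0, 0]
    - [0, 0, 0.0004, 0, 0, 0, 0]
    - [0, 0, 0.0004, 0, 0, 0, 0]
    - [0, 0, 0.0004, 0, 0, 0, 0]
    - [0, 0, 0.0004, 0, 0, 0, 0]

```text
t: 16.5
tool_pos: [487.1, -13.0, 81.6]
eef_rot: [-179.8, 0.0, 178.8]
force: [-3.1, -8.9, 5.6]
opening: 0.122
gripper_force: 79.0
```

```bash
python3 m5.py w9; python3 m6.py w9 | tail -9 | sed -n '1p;8,9p'
```

Run:
```python
from h import *
w=cv2.imread('pics/w9.png')[20:320,200:500]
s=snap('scene')['color'][130:290,260:420]; cv2.imwrite('pics/f.png',np.hstack([cv2.resize(w,(400,400)),cv2.resize(s,(400,400),interpolation=cv2.INTER_CUBIC)]))
```

```text
[487.1 -13.   81.6]
pointer gy fit [ 1.68854208e-03 -2.30295163e+00] [-2.30881894 -2.30746715 -2.30610785] 0.04464717443415255
102 102 edges gy -3.5136079570908523 -0.766227757723108 mid -2.13991785740698 dx from tip -16.582461832150003
102 105 edges gy -3.5155988370073836 -0.760915825165345 mid -2.1382573310863644 dx from tip -15.58636028902336
```

View pics/f.png

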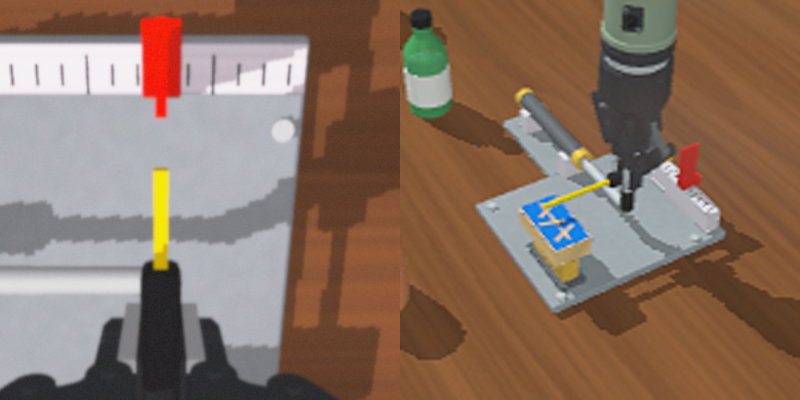

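The pointer (u≈160) lines up with the red blade (u≈160) in the left panel. On the right, the block lies flat and centred on the rest. I'm handing in.

```bash
python3 -c "
from workcell import robot, ticket, snapshot
print(ticket.hand_in())"
```

```text
the job is handed in; nothing more can be done
None
```

The job is handed in at about 16.5 s: the block was released on the rest, about 1 mm off centre, and the gripper still holds the pull bar with the pointer within about 0.2 mm of the red mark; the arm kept clear of the jar, tin and flask.

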